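# Slide the tall pepper mill back to its place at the rail

### The job

The tall pepper mill has been left out near the front edge of the raised walnut ledge. Push it with the fingertips, low on its body so that it slides upright and never tips, back into the gap between the push dispenser and the short salt mill until it stands against the rail, then draw the hand clear. Do not grip or lift the mill, and leave everything else on the ledge where it stands.

Things in the scene. Friction and masses are not known exactly. Their poses are not given: they have to be found in the camera images.
- ledge: raised walnut board, fixed, in mm 300 deep (x) by 1160 long (y) by 40 thick, top 120 above the counter. Origin: middle of its top; x runs from the front edge by the robot (x -150) to the far edge, y to the left, z up. Along the far edge runs a fixed round steel rail 10 thick, axis at x +135, 25 above the top: its near side is at x +130. Place and angle (few degrees) vary.
- pepper_mill: tall pepper mill, loose, turned beech with steel nut, 230 mm tall, 0.3 to 0.5 kg. Origin: centre of its underside; z up. Foot: cylinder 60 in diameter, 0 to 57 high; waist 40 in diameter at 110; head 52 at 160 to 190. Friction on the ledge 0.5 to 0.7: pushed higher than about 40 it tips. Starts in the front half of the ledge; against the rail its axis is at ledge x +100.
- salt_mill: short salt mill, loose, shaped like the pepper mill but 100 mm tall, foot 52 in diameter; stands near the rail on one side of the gap (left or right varies), its centre 35 in front of the rail's near side. Origin: centre of its underside, z up.
- dispenser: push dispenser of black hard plastic, screwed to the ledge on the other side of the gap, its centre 180 to 200 mm along the ledge from the salt mill's and at the same depth: foot plate 60 (x) by 70 (y), box 54 by 56, 86 high, chute on its front out to x -37 at 30 high, round push cap on top up to 108 high. Origin: centre of its underside, axes as the ledge's.
- ramekin_1: glass ramekin, loose, open round dish 76 mm in diameter at the rim and 45 high, left of the gap and of its left neighbour, near the rail. Origin: centre of its underside.
- ramekin_2: second glass ramekin, the same, further left along the ledge. Origin: centre of its underside.
- fork_holder: round wooden holder 88 mm in diameter and 85 high with six long forks standing in it handles up, 250 high in all, loose, near the left end of the ledge. Origin: centre of its underside.
- fondue_pot: matte black cast-iron fondue pot on its steel stand with burner, loose but heavy (3 kg), 192 mm in diameter and 172 high with a stub handle reaching 188 from the centre along its own x, near the right end of the ledge. Origin: centre of the stand's underside.
Things that resemble listed ones, but are neither listed nor needed, are in the scene too. What is shaped like the pepper_mill but blue or turquoise is not meant.

How it is judged:
By the outcome, as a careful person would: the job done as asked, in the order asked, and still so for the second after the job is handed in, with the robot touching nothing.
It also fails if it takes over 58 s, if anything falls off the work surface, if the arm or the gripper's body presses on something with over 40 N, if the wrist force passes 120 N, or if a joint passes its speed limit or range.

### The arm

A 7-joint arm with a two-finger parallel gripper is mounted at the origin on the work surface. World frame = base frame: x ahead of the robot, y to its left, z up, the work surface at z = 0. Lengths are in m, angles in rad, forces in N, time in s.
With the tool pointing down it reaches from about 0.4 to 0.85 m from the base axis. Payload 10.4 kg.
Tool frame: the origin (TCP) lies between the finger pads; the fingertips stand 22 mm ahead of it and the grasp point (between the pads) lies 3 mm ahead of it; z points along the fingers, y is the line along which they close (so a half turn about z gives the same grasp; the last joint's range is limited). The gripper opens to 85 mm and grips with 20 to 120 N. Pads are 22 mm wide; open, the fingers measure 114 mm over their backs; the gripper's body (76 mm by 85 mm) begins 54 mm behind the grasp point. The pads swing forward as they close: fully open they stand 13 mm farther back than shut.
Start: joints at [-1.256, 0.332, -0.065, 1.46, 0.022, 1.35, -0.088], TCP at [0.207, 0.59, 0.253] pointing down, gripper open.
Joint ranges: [-2.6, 2.6], [-0.5, 2.12], [-1.47, 1.34], [0.16, 2.42], [-1.27, 4.41], [0.06, 2.06], [-2.6, 2.6]. Speed limits (rad/s): [2.22, 2.22, 2.79, 2.79, 3.14, 3.14, 3.14].

### API

Orientations are given as a unit quaternion [x, y, z, w].
In Python, from workcell import manip, camera, ticket, boxes_of, outline_of gives the robot as it stands.
- The arm moves only by the tool carry_out, never from a script. Its argument "deltas" is a list of rows, each a list of 5 numbers: the shift along the tool's x, y, z as a fraction of full scale, then the turn about the tool's z as a fraction of full scale, then the opening, from -1 (shut) to 1 (fully open), so that 0 is half open. In form: [[tx, ty, tz, spin, gripper], ...]. A call has 1 to 20 rows; each row is the pose to reach, as a shift and turn from the pose commanded when the call began, along the tool's axes at that moment; what a row does not reach only later rows make up. Full scale, the value 1, is 150 mm for a shift and 30 degrees for a turn. A row lasts 1/8 s, in which the tool goes at most 62.5 mm and 10.7 degrees, less where a joint would pass 70% of its speed; a pose out of reach is approached as far as the arm can. A call with a number of a shift or a turn outside -1 to 1 is refused whole. A call with a gripper value outside its range is refused whole. The fingers move at their own pace and stop on an object; "force" is the grip in N (left out, the last holds). Time passes only in rows, so rows that repeat a pose let the fingers close. It gives the time, the measured TCP pose, the force, the opening and the grip force at its end, in the units of the state.
- manip.get_obs(): the state, without advancing time (a new reading comes with each control period).
- camera(name): name is "scene" or "top" or "wrist"; returns a dict with "img" (420x560x3 uint8, red, green, blue), "depth" (420x560 float32, m along the optical axis (not along the pixel's ray), 0 where there is no reading), "vertical_fov" (degrees; the focal length in pixels is half the picture's height over the tangent of half this angle, whatever the lens; pixels are square), "cx", "cy" (the principal point, pixels), "k1" (the pictures are not rectified: a ray, as slopes to the right and down, at radius r is drawn at 1 + k1 r^2 times it, then the intrinsics apply), "R" (3x3) and "t" (3): a world point X has camera coordinates R X + t. Camera axes: x right, y down, z forward; pixel columns grow to the right and rows downward; lengths in m; the calibration is good to about 2 mm. A picture is of the moment at which its call begins.
- ticket.hand_in(): hands the job in; it is judged then, once.
Trained networks look in a picture, given as the dict that the camera call returned (one of the last four; its "shot" number tells which), for a name from the list of things; names that differ only in an ending like _2 or _b are one class to them, and where a whole thing is asked for, a point or a joint stands for the part that bears it (a point fixed in the world has none). Each returns a list of dicts, best first, with "conf" (0 to 1); they miss things now and then, are a little off and sometimes report something else, mostly with a low value. They report only what shows in the picture. A call takes as long as a camera call. They do not tell look-alikes from the thing itself.
- boxes_of(query, picture): "position" ([x, y, z] in m, in world coordinates, good to about 4 mm: the middle of the surface that is visible of it).
- outline_of(query, picture): "region" (420x560 bool, what is visible of it).
The state is a dict: "clock": time; "joint_pos": joint angles; "joint_velocities": joint speeds; "tau": joint torques, N m; "position": TCP position; "ee_rot": TCP orientation; "ft_force": force on the tool from outside, world axes, zero at the start; "torque": the same for the moment, N m; "grip_width": opening from 0.0 (shut) to 1.0 (fully open); "grasp_force": force on a finger pad.
Only numpy, scipy, OpenCV 4.12 (cv2) and the standard library are available. Lean on these libraries where they do the work, as an engineer would, in place of code of your own. Each camera call takes 0.05 s, during which the arm holds its last target. There are 200 camera calls.

## Working session

There is one attempt and no reset: what is moved stays moved. The work goes in short steps, Python scripts to look and compute and a tool call to move; the robot and the scene stay as the last step left them, time stands still between calls to the robot, and variables do not carry over. Pictures are saved under pics/ and viewed, at most 10 in all, crops included, and the job is handed in when it is done.

Besides the shell and the picture viewer there is one more tool, called after "Call:" by a JSON object that holds its "name" and its "arguments", one argument or row to a line. carry_out: Moves the arm, as the interface text tells. Its arguments: {"type":"object","properties":{"deltas":{"type":"array","items":{"type":"array","items":{"type":"number"}}},"force":{"type":"number"}},"required":["deltas"]}

```bash
mkdir -p pics
cat > h.py <<'E'
import numpy as np,cv2
from workcell import manip,camera,ticket,boxes_of,outline_of
def cloud(p):
    f=210/np.tan(np.radians(p["vertical_fov"]/2));K=np.array([[f,0,p["cx"]],[0,f,p["cy"]],[0,0,1]])
    v,u=np.mgrid[0:420,0:560]
    n=cv2.undistortPoints(np.stack([u,v],-1).reshape(-1,1,2).astype(float),K,np.array([p["k1"],0,0,0.])).reshape(420,560,2)
    d=p["depth"][...,None]
    c=np.concatenate([n*d,d],-1)
    return (c-np.asarray(p["t"]))@np.asarray(p["R"])
E
python3 - <<'E'
from h import *
o=manip.get_obs();print({k:np.round(o[k],3) for k in("clock","position","ee_rot","ft_force","grip_width","joint_pos")})
ims=[]
for n in("scene","top"):
    p=camera(n);ims.append(p["img"])
    W=cloud(p);np.save(n+".npy",W);np.save(n+"_d.npy",p["depth"])
    for q in("pepper_mill","salt_mill","dispenser","ramekin_1","fork_holder","fondue_pot","ledge"):
        print(n,q,[(np.round(b["position"],3).tolist(),round(b["conf"],2)) for b in boxes_of(q,p)][:5])
    cv2.imwrite(f"pics/{n}.png",p["img"][...,::-1])
E
```

```text
{'clock': np.float64(0.0), 'position': array([0.207, 0.589, 0.253]), 'ee_rot': array([ 0.168,  0.986, -0.001, -0.   ]), 'ft_force': array([-0.581,  1.022, -0.336]), 'grip_width': np.float64(1.002), 'joint_pos': array([-1.256,  0.333, -0.065,  1.461,  0.022,  1.35 , -0.088])}
scene pepper_mill [([0.505, 0.06, 0.232], 0.98), ([0.364, 0.208, 0.162], 0.72), ([0.352, 0.302, 0.152], 0.71), ([0.356, -0.112, 0.153], 0.57)]
scene salt_mill [([0.671, 0.123, 0.176], 0.66)]
scene dispenser [([0.682, -0.058, 0.203], 0.9), ([0.589, 0.479, 0.207], 0.48)]
scene ramekin_1 [([0.632, 0.219, 0.147], 0.61), ([0.615, 0.308, 0.146], 0.56)]
scene fork_holder [([0.591, 0.476, 0.203], 0.55)]
scene fondue_pot [([0.581, -0.474, 0.232], 0.71)]
scene ledge [([0.605, 0.006, 0.118], 0.68), ([0.67, 0.124, 0.18], 0.62)]
top pepper_mill [([0.331, 0.288, 0.18], 0.97), ([0.337, -0.109, 0.2], 0.89), ([0.33, -0.002, 0.204], 0.85), ([0.473, 0.056, 0.311], 0.69), ([0.642, -0.061, 0.204], 0.65)]
top salt_mill [([0.643, 0.128, 0.206], 0.76)]
top dispenser [([0.642, -0.064, 0.204], 0.95)]
top ramekin_1 [([0.625, 0.312, 0.126], 0.71), ([0.649, 0.218, 0.122], 0.67)]
top fork_holder [([0.579, 0.478, 0.208], 0.77)]
top fondue_pot [([0.578, -0.483, 0.232], 0.66)]
top ledge [([0.54, 0.006, 0.123], 0.95)]
```

View pics/scene.png

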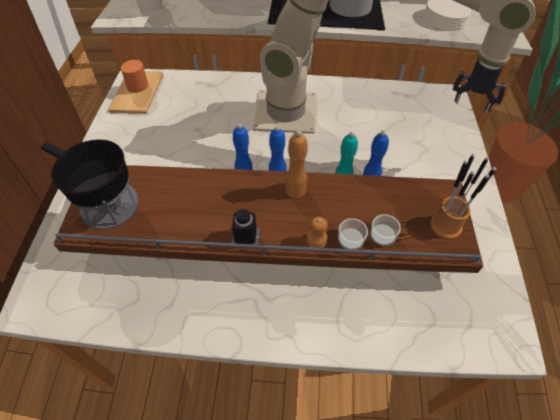

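View pics/top.png

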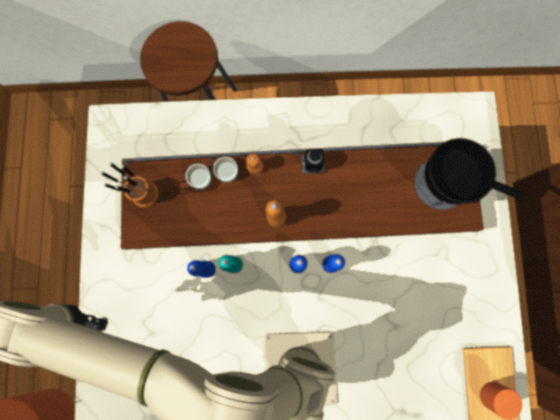

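The scene camera looks from the far side. The beech pepper mill is at (297,165) in scene and (275,212) in top. The dispenser is at (244,226) and the salt mill at (317,232). The four blue or turquoise mills stand on the counter in front of the ledge. Next I measure the ledge frame and the axes.

Run:
```python
from h import *
W=np.load("top.npy");S=np.load("scene.npy")
T=W.reshape(-1,3);C=S.reshape(-1,3)
A=np.concatenate([T,C])
for X,n in((T,"top"),(C,"scene")):
    m=(abs(X[:,2]-.12)<.006)&(X[:,0]>.3)&(X[:,0]<.85)&(abs(X[:,1])<.7)
    r=cv2.minAreaRect(X[m][:,:2].astype(np.float32));print(n,r,np.median(X[m][:,2]))
    # front/far edges by y bin
    P=X[m]
    for f,l in((lambda a:np.percentile(a,1),"front"),(lambda a:np.percentile(a,99.),"far")):
        ys=np.arange(-.5,.5,.04);e=[(y,f(P[abs(P[:,1]-y)<.02][:,0])) for y in ys if (abs(P[:,1]-y)<.02).sum()>50]
        e=np.array(e);k=np.polyfit(e[:,1]*0+e[:,0],e[:,1],1);k=np.polyfit(*e[abs(np.polyval(k,e[:,0])-e[:,1])<.01].T,1);print(l,k,len(e))
# mill and others: circle fit at height bands
def fit(X,c,R,z0,z1):
    m=(np.hypot(X[:,0]-c[0],X[:,1]-c[1])<R)&(X[:,2]>z0)&(X[:,2]<z1);P=X[m][:,:2]
    if len(P)<12:return len(P)
    a=np.c_[2*P,np.ones(len(P))];s=np.linalg.lstsq(a,(P**2).sum(1),rcond=None)[0]
    return np.round([*s[:2],np.sqrt(max(0,s[2]+s[0]**2+s[1]**2))],4).tolist(),len(P)
for n,c,bands in(("pepper",(.485,.058),((.13,.177),(.2,.25),(.28,.31),(.335,.36))),("salt",(.65,.126),((.13,.145),(.19,.21),(.21,.23))),("disp",(.65,-.062),((.2,.21),(.21,.235))),("bl1",(.34,-.002),((.02,.06),(.15,.2),(.2,.26))),("bl2",(.345,.2),((.02,.06),(.15,.2),(.2,.26)))):
    for b in bands: print(n,b,fit(C,c,.06,*b),fit(T,c,.06,*b))
    m=np.hypot(A[:,0]-c[0],A[:,1]-c[1])<.045;print(n,"top z",np.percentile(A[m][:,2],99.5))
```

```text
top ((0.5182453393936157, -0.016570329666137695), (0.39242660999298096, 1.1602381467819214), 1.226762294769287) 0.11963348916700661
front [-0.02024293  0.41447253] 25
far [-0.01913267  0.69732822] 25
scene ((0.5274817943572998, -0.013480544090270996), (0.37902945280075073, 1.1608611345291138), 1.209275722503662) 0.12106685522341779
front [-0.03247258  0.41667637] 25
far [-0.02111374  0.71359419] 25
pepper (0.13, 0.177) ([0.4848, 0.061, 0.0294], 218) ([0.4844, 0.0594, 0.0296], 40)
pepper (0.2, 0.25) ([0.486, 0.0609, 0.02], 221) ([0.4845, 0.0593, 0.0218], 45)
pepper (0.28, 0.31) ([0.4859, 0.0615, 0.024], 157) ([0.4844, 0.0596, 0.0249], 44)
pepper (0.335, 0.36) ([0.4883, 0.0621, 0.0064], 38) ([0.4835, 0.0583, 0.0072], 37)
pepper top z 0.3493225527635812
salt (0.13, 0.145) ([0.6575, 0.1361, 0.0297], 63) ([0.6664, 0.1368, 0.0403], 35)
salt (0.19, 0.21) ([0.6574, 0.1259, 0.0188], 125) ([0.6536, 0.1235, 0.0179], 96)
salt (0.21, 0.23) ([0.6567, 0.1261, 0.0118], 113) ([0.6551, 0.1231, 0.0113], 69)
salt top z 0.21642974869575468
disp (0.2, 0.21) ([0.6596, -0.0616, 0.0259], 186) ([0.6595, -0.0639, 0.0257], 161)
disp (0.21, 0.235) ([0.6623, -0.0617, 0.0142], 212) ([0.6574, -0.0637, 0.0136], 127)
disp top z 0.23199171283777253
bl1 (0.02, 0.06) 5 11
bl1 (0.15, 0.2) ([0.3431, -0.0045, 0.0225], 198) ([0.3395, -0.0061, 0.0233], 70)
bl1 (0.2, 0.26) ([0.3468, -0.0044, 0.0128], 136) ([0.3398, -0.0063, 0.0149], 163)
bl1 top z 0.22996254023992566
bl2 (0.02, 0.06) 3 ([0.3458, 0.2109, 0.0294], 36)
bl2 (0.15, 0.2) ([0.3498, 0.2136, 0.0229], 221) ([0.3457, 0.2103, 0.0233], 89)
bl2 (0.2, 0.26) ([0.3527, 0.2132, 0.0129], 136) ([0.3456, 0.2104, 0.0146], 158)
bl2 top z 0.22893651789160802
```

```bash
cat >> h.py <<'E'
def go(x,y,z,yaw):
    """print tool-frame fractions to reach TCP (x,y,z) with tool y axis at world yaw (deg)"""
    from scipy.spatial.transform import Rotation as Ro
    o=manip.get_obs();R=Ro.from_quat(o["ee_rot"]).as_matrix();cur=np.degrees(np.arctan2(R[1,1],R[0,1]))
    print("at",np.round(o["position"],4),"yaw",round(cur,1),"F",np.round(o["ft_force"],1),"t",o["clock"],"| frac",np.round(R.T@(np.array([x,y,z])-o["position"])/.15,3),"spin",round(-(yaw-cur)/30,3))
E
python3 -c "
from h import *
go(.387,.073,.32,-7.7)"
```

```text
at [0.2071 0.5897 0.2534] yaw 70.6 F [0.3 0.1 0.5] t 0.8 | frac [-2.273 -2.853 -0.445] spin 2.612
```

Call:
{"name": "carry_out", "arguments": {
  "deltas": [
    [0, 0, -0.4, 0, 1],
    [-0.3, -0.4, -0.45, 0.3, 1],
    [-0.63, -0.8, -0.45, 0.6, 1],
    [-0.63, -0.8, -0.45, 0.9, 1],
    [-0.63, -0.8, -0.45, 0.9, 1]
  ]
}}

```text
clock: 1.42
position: [0.2578, 0.4435, 0.3217]
ee_rot: [0.396, 0.918, 0.001, 0.0]
ft_force: [-0.2, 0.6, 0.2]
grip_width: 0.997
grasp_force: 0.0
```

```bash
python3 -c "
from h import *
go(.387,.073,.32,-7.7)"
```

```text
at [0.2578 0.4435 0.3217] yaw 43.4 F [-0.2  0.6  0.2] t 1.425 | frac [-2.386 -1.071  0.009] spin 1.703
```

Call:
{"name": "carry_out", "arguments": {
  "deltas": [
    [-0.35, -0.15, 0, 0.3, 1],
    [-0.7, -0.3, 0, 0.6, 1],
    [-1, -0.45, 0, 0.9, 1],
    [-1, -0.45, 0, 0.9, 1]
  ]
}}

```text
clock: 1.92
position: [0.3124, 0.288, 0.3214]
ee_rot: [0.599, 0.801, 0.001, -0.0]
ft_force: [0.0, 0.6, 0.2]
grip_width: 1.002
grasp_force: 0.0
```

```bash
python3 -c "
from h import *
go(.387,.073,.32,-7.7)"
```

```text
at [0.3124 0.288  0.3214] yaw 16.4 F [0.  0.6 0.2] t 1.925 | frac [-1.516  0.072  0.008] spin 0.804
```

Call:
{"name": "carry_out", "arguments": {
  "deltas": [
    [-0.35, 0.02, 0, 0.3, 1],
    [-0.76, 0.04, 0, 0.6, 1],
    [-0.76, 0.04, 0, 0.8, 1],
    [-0.76, 0.04, 0, 0.8, 1]
  ]
}}

```text
clock: 2.42
position: [0.3495, 0.1837, 0.3209]
ee_rot: [0.75, 0.662, 0.0, 0.0]
ft_force: [-0.2, 0.3, 0.9]
grip_width: 1.006
grasp_force: 0.0
```

```bash
python3 -c "
from h import *
go(.387,.073,.32,-7.7)"
```

```text
at [0.3495 0.1837 0.3209] yaw -7.1 F [-0.2  0.3  0.9] t 2.425 | frac [-0.701  0.34   0.006] spin 0.019
```

Call:
{"name": "carry_out", "arguments": {
  "deltas": [
    [-0.35, 0.1, 0, 0.02, 1],
    [-0.7, 0.33, 0, 0.02, 1],
    [-0.7, 0.33, 0, 0.02, 1],
    [-0.7, 0.33, 0, 0.02, 1]
  ]
}}

```text
clock: 2.92
position: [0.3852, 0.0737, 0.3208]
ee_rot: [0.753, 0.658, -0.0, 0.0]
ft_force: [-0.2, -0.3, 0.7]
grip_width: 1.003
grasp_force: 0.0
```

Run:
```python
from h import *
go(.387,.073,.15,-7.7)
p=camera("scene");W=cloud(p)
m=(np.hypot(W[...,0]-.387,W[...,1]-.073)<.12)&(W[...,2]>.26)&(W[...,2]<.5)&(np.abs(W[...,0]-.485)+np.abs(W[...,1]-.06)>.05)
P=W[m]-[.387,.073,0];u=np.array([.991,-.134]);a=P[:,:2]@u;b=P[:,:2]@[.134,.991]
for z in np.arange(.27,.42,.01):
    k=abs(P[:,2]-z)<.005
    if k.sum()>3: print(round(z,3),k.sum(),np.round([a[k].min(),a[k].max(),b[k].min(),b[k].max()],3))
v,u=np.where(m);c=p["img"][max(0,v.min()-40):v.max()+60,u.min()-40:u.max()+60]
t=cv2.resize(p["img"][60:220,200:400],(750,600),interpolation=cv2.INTER_CUBIC)
cv2.imwrite("pics/c1.png",t[...,::-1])
```

```text
at [0.3852 0.0737 0.3208] yaw -7.7 F [-0.2 -0.3  0.7] t 2.925 | frac [-0.002  0.013  1.138] spin 0.0
0.31 5 [ 0.045  0.048 -0.009  0.009]
0.32 19 [-0.049  0.054 -0.01   0.012]
0.33 22 [-0.047  0.057 -0.01   0.012]
0.34 16 [-0.046  0.057 -0.009  0.011]
0.36 8 [-0.049  0.051 -0.006  0.015]
0.37 13 [ 0.035  0.056 -0.008  0.017]
0.38 20 [-0.032  0.042  0.011  0.018]
0.39 23 [-0.019  0.06  -0.014  0.021]
0.4 42 [-0.011  0.061 -0.018  0.021]
0.41 53 [ 0.008  0.064 -0.016  0.02 ]
```

View pics/c1.png

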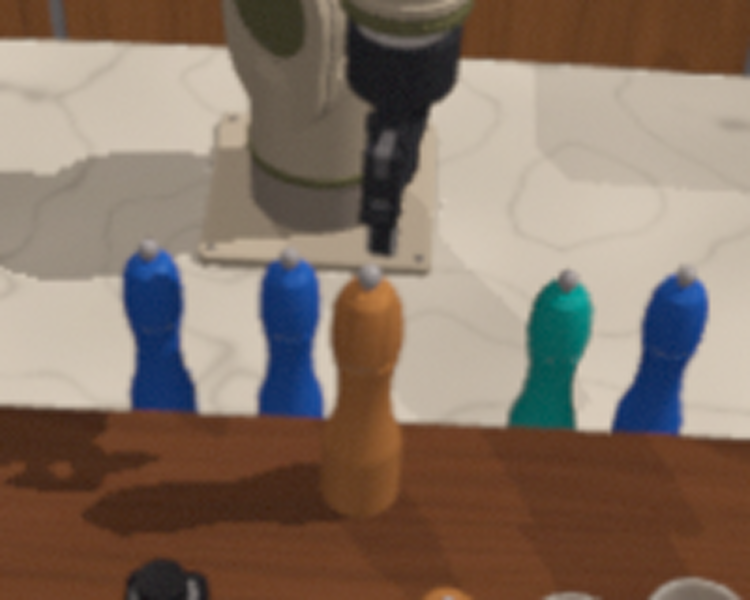

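The front finger's back faces the mill, with the tip at (380,250) in the crop. Before going down I check the hand's profile higher up against the mill's head.

Run:
```python
from h import *
o=manip.get_obs();t=o["position"];u=np.array([.991,-.134]);w=np.array([.134,.991])
Q=[]
for n in("scene","top"):
    p=camera(n);W=cloud(p).reshape(-1,3);C=p["img"].reshape(-1,3).astype(int)
    P=W-t;a=P[:,:2]@u;b=P[:,:2]@w
    m=(abs(a)<.2)&(abs(b)<.1)&(P[:,2]>-.02)&(P[:,2]<.3)&(np.hypot(W[:,0]-.485,W[:,1]-.061)>.032)&(p["depth"].ravel()>0)
    for z in np.arange(-.015,.25,.01):
        k=m&(abs(P[:,2]-z)<.005)
        if k.sum()>3: i=np.argsort(a[k])[-3:];print(n,round(z,3),k.sum(),"max a",np.round(a[k][i],3),"b",np.round(b[k][i],3),"bw",np.round([b[k].min(),b[k].max()],3),C[k][i[-1]])
```

```text
scene -0.005 14 max a [0.054 0.054 0.055] b [-0.006  0.004  0.007] bw [-0.01   0.012] [116 105  93]
scene 0.005 27 max a [0.058 0.058 0.058] b [ 0.005  0.002 -0.006] bw [-0.01   0.011] [96 88 80]
scene 0.015 31 max a [0.058 0.059 0.06 ] b [ 0.002  0.002 -0.001] bw [-0.01   0.011] [29 28 30]
scene 0.025 7 max a [0.056 0.058 0.058] b [ 0.006 -0.004  0.002] bw [-0.004  0.006] [29 28 30]
scene 0.045 35 max a [0.07  0.071 0.071] b [ 0.013  0.013 -0.012] bw [-0.013  0.013] [81 73 65]
scene 0.055 17 max a [0.07 0.07 0.07] b [0.012 0.012 0.01 ] bw [0.01  0.018] [37 36 38]
scene 0.065 30 max a [0.069 0.07  0.07 ] b [ 0.007 -0.011  0.009] bw [-0.016  0.018] [29 30 29]
scene 0.075 60 max a [0.069 0.07  0.07 ] b [-0.006 -0.008  0.011] bw [-0.018  0.021] [28 28 29]
scene 0.085 76 max a [0.069 0.069 0.07 ] b [ 0.011 -0.009 -0.009] bw [-0.019  0.021] [50 45 40]
scene 0.095 95 max a [0.068 0.068 0.069] b [-0.004 -0.01   0.012] bw [-0.013  0.014] [36 36 37]
scene 0.105 44 max a [0.04 0.04 0.04] b [-0.     0.007  0.004] bw [-0.025  0.036] [23 27 30]
scene 0.115 105 max a [0.038 0.039 0.039] b [ 0.004 
[... 610 characters left out ...]
] [63 60 42]
scene 0.185 166 max a [0.043 0.044 0.045] b [ 0.008 -0.005  0.002] bw [-0.041  0.044] [74 69 54]
scene 0.195 141 max a [0.041 0.042 0.042] b [-0.013 -0.002  0.008] bw [-0.037  0.043] [131 117 100]
scene 0.205 130 max a [0.041 0.041 0.042] b [ 0.004  0.005 -0.007] bw [-0.037  0.041] [105  93  80]
scene 0.215 147 max a [0.041 0.041 0.041] b [0.004 0.008 0.004] bw [-0.038  0.045] [105  94  80]
scene 0.225 159 max a [0.042 0.042 0.043] b [0.003 0.006 0.006] bw [-0.039  0.056] [104  91  78]
scene 0.235 169 max a [0.042 0.043 0.043] b [0.005 0.01  0.01 ] bw [-0.035  0.056] [105  93  78]
scene 0.245 150 max a [0.042 0.042 0.043] b [ 0.003 -0.002  0.003] bw [-0.035  0.045] [103  92  76]
```

The link above the fingertip bulges 12 mm past it, so pushing with the finger's back would touch the mill too high. I spin the hand about 90° to see the fingers' side profile, and check a half-closed opening too.

Call:
{"name": "carry_out", "arguments": {
  "deltas": [
    [0, -0.25, -0.2, -0.3, 1],
    [0, -0.25, -0.3, -0.6, 1],
    [0, -0.25, -0.3, -0.9, 1],
    [0, -0.25, -0.3, -0.9, 1]
  ]
}}

```text
clock: 3.58
position: [0.3479, 0.0782, 0.3659]
ee_rot: [0.58, 0.815, 0.0, 0.0]
ft_force: [-0.3, -0.0, 0.4]
grip_width: 1.001
grasp_force: 0.0
```

Call:
{"name": "carry_out", "arguments": {
  "deltas": [
    [0, 0, 0, -0.3, 1],
    [0, 0, 0, -0.6, 1],
    [0, 0, 0, -0.9, 1],
    [0, 0, 0, -0.9, 1]
  ]
}}

```text
clock: 4.08
position: [0.3479, 0.0777, 0.3656]
ee_rot: [0.375, 0.927, -0.0, -0.0]
ft_force: [0.6, 0.2, -0.6]
grip_width: 0.998
grasp_force: 0.0
```

Call:
{"name": "carry_out", "arguments": {
  "deltas": [
    [0, 0, 0, -0.3, 1],
    [0, 0, 0, -0.6, 1],
    [0, 0, 0, -0.9, 1],
    [0, 0, 0, -0.9, 1]
  ]
}}

```text
clock: 4.58
position: [0.348, 0.0775, 0.3658]
ee_rot: [0.15, 0.989, 0.0, -0.0]
ft_force: [-0.4, -1.1, 0.3]
grip_width: 1.0
grasp_force: 0.0
```

```bash
cat > prof.py <<'E'
from h import *
from scipy.spatial.transform import Rotation as Ro
import sys
o=manip.get_obs();R=Ro.from_quat(o["ee_rot"]).as_matrix();print(np.round(o["position"],3),o["grip_width"],o["clock"])
p=camera("scene");W=cloud(p);L=(W-o["position"])@R   # tool frame
m=(abs(L[...,0])<.06)&(abs(L[...,1])<.09)&(L[...,2]<.03)&(L[...,2]>-.2)&(p["depth"]>0)
s=-1 if np.median(L[m][:,0])<0 else 1;print("visible side tool x sign",s)
P=L[m]*1000
ys=np.arange(-80,81,10)
print("zmm\\y",ys)
for z in np.arange(20,-190,-8):
    r=[]
    for y in ys:
        k=(abs(P[:,2]-z)<5)&(abs(P[:,1]-y)<5)
        r.append("%4d"%(s*P[k][:,0]).max() if k.any() else "   .")
    k=abs(P[:,2]-z)<4
    print("%4d"%z,*r," y", np.round([P[k][:,1].min(),P[k][:,1].max()]) if k.any() else "")
np.save("prof.npy",P)
v,u=np.where(m);c=p["img"][v.min()-10:v.max()+15,u.min()-10:u.max()+10]
cv2.imwrite(sys.argv[1],cv2.resize(c,None,fx=6,fy=6,interpolation=cv2.INTER_CUBIC)[:600,:800,::-1])
E
python3 prof.py pics/p1.png
```

```text
[0.348 0.078 0.366] 0.9998872770384897 4.575
visible side tool x sign -1
zmm\y [-80 -70 -60 -50 -40 -30 -20 -10   0  10  20  30  40  50  60  70  80]
  20    .    .    .    .    .    .    .    .    .    .    .    .    .    .    .    .    .  y 
  12    .    .    .    .   -1    .    .    .    .    .    .    .    .    .    .    .    .  y [-43. -42.]
   4    .    .    .   12   13    .    .    .    .    .    .    .    .   10   -7    .    .  y [-53.  50.]
  -4    .    .    .    8   15    .    .    .    .    .    .    .    9   12    9    .    .  y [-55.  58.]
 -12    .    .    .   10   13    .    .    .    .    .    .    .    9   13    9    .    .  y [-55.  58.]
 -20    .    .    .   12   11    .    .    .    .    .    .    .   12   11    8    .    .  y [-53.  58.]
 -28    .    .    .   13   11    .    .    .    .    .    .    .    7   12    8    .    .  y [-54.  58.]
 -36    .   11    9   15   12    .    .    .    .    .    .    .   12   13   11   12    4  y [-69.  75.]
 -44    .   14   14   14   12    .    .    .    .    .    .    .   12   13   10   12    9  y [-73.  76.]
 -52    .   14   
[... 1172 characters left out ...]
   31   36   38   36   35   30   19    .    .    .    .  y [-30.  38.]
-148    .    .    .    .    .   25   34   36   37   36   32   30   17    .    .    .    .  y [-31.  37.]
-156    .    .    .    .    .   24   31   36   37   35   32   30   11    .    .    .    .  y [-34.  34.]
-164    .    .    .    .   20   31   34   40   42   40   36   34   18    .    .    .    .  y [-31.  37.]
-172    .    .    .    .   21   33   38   41   44   44   41   34   24    .    .    .    .  y [-39.  43.]
-180    .    .    .    .   20   30   36   41   43   42   39   33   23    .    .    .    .  y [-37.  44.]
-188    .    .    .    .   18   33   38   41   44   42   38   33   23    .    .    .    .  y [-41.  44.]
```

View pics/p1.png

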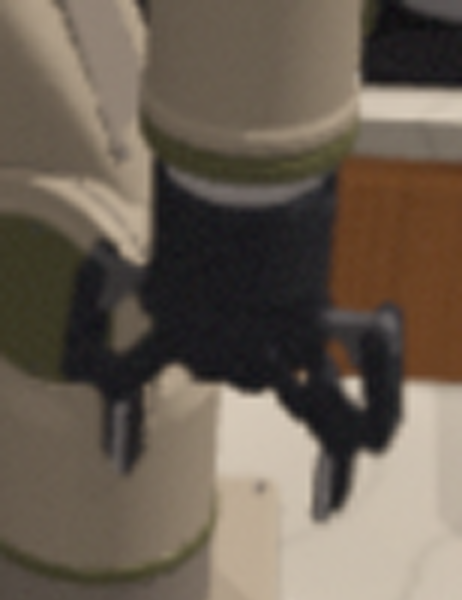

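```bash
python3 -c "
from h import *
go(.4417,-.010,.366,102)"
```

```text
at [0.348  0.0775 0.3658] yaw 72.7 F [ 0.1 -0.4  0.1] t 4.625 | frac [-0.77  -0.371 -0.002] spin -0.977
```

Call:
{"name": "carry_out", "arguments": {
  "deltas": [
    [-0.2, -0.2, 0, -0.3, 1],
    [-0.5, -0.37, 0, -0.6, 1],
    [-0.77, -0.37, 0, -0.9, 1],
    [-0.77, -0.37, 0, -0.97, 1],
    [-0.77, -0.37, 0, -0.97, 1]
  ]
}}

```text
clock: 5.25
position: [0.442, -0.0088, 0.3657]
ee_rot: [-0.104, 0.995, -0.0, -0.0]
ft_force: [0.3, 0.5, 0.5]
grip_width: 0.998
grasp_force: 0.0
```

Call:
{"name": "carry_out", "arguments": {
  "deltas": [
    [0, 0, 0.3, 0, 1],
    [0, 0, 0.6, 0, 1],
    [0, 0, 0.9, 0, 1],
    [0, 0, 1, 0, 1],
    [0, 0, 1, 0, 1]
  ]
}}

```text
clock: 5.88
position: [0.4422, -0.0091, 0.2161]
ee_rot: [-0.105, 0.994, -0.0, -0.0]
ft_force: [0.4, -0.2, 0.0]
grip_width: 0.998
grasp_force: 0.0
```

```bash
python3 -c "
from h import *
go(.4417,-.010,.134,102)"
```

```text
at [ 0.4422 -0.0091  0.2161] yaw 102.1 F [ 0.4 -0.2  0. ] t 5.875 | frac [ 0.004 -0.005  0.547] spin 0.003
```

Call:
{"name": "carry_out", "arguments": {
  "deltas": [
    [0, 0, 0.25, 0, 1],
    [0, 0, 0.45, 0, 1],
    [0, 0, 0.52, 0, 1],
    [0, 0, 0.545, 0, 1],
    [0, 0, 0.545, 0, 1]
  ]
}}

```text
clock: 6.5
position: [0.4431, -0.0094, 0.1348]
ee_rot: [-0.106, 0.994, -0.0, 0.0]
ft_force: [0.4, 0.1, 0.0]
grip_width: 0.999
grasp_force: 0.0
```

```bash
cat > look.py <<'E'
from h import *
import sys
from scipy.spatial.transform import Rotation as Ro
def fit(X,z0,z1,c,R):
    m=(np.hypot(X[:,0]-c[0],X[:,1]-c[1])<R)&(X[:,2]>z0)&(X[:,2]<z1);P=X[m][:,:2]
    if len(P)<12:return None
    a=np.c_[2*P,np.ones(len(P))];s=np.linalg.lstsq(a,(P**2).sum(1),rcond=None)[0]
    return np.round([*s[:2],np.sqrt(max(0,s[2]+s[0]**2+s[1]**2))],4).tolist(),len(P)
c=(float(sys.argv[1]),float(sys.argv[2]));o=manip.get_obs()
p=camera("scene");I=p["img"].astype(int);W=cloud(p)
br=(I[...,0]>I[...,2]*1.5)
X=W[br&(p["depth"]>0)]
for b in((.13,.177),(.2,.25),(.28,.31),(.335,.36)):print(b,fit(X,*b,c,.045))
R=Ro.from_quat(o["ee_rot"]).as_matrix()
f=fit(X,.28,.31,c,.045)
if f: print("mill in tool xy mm",np.round((R.T@(np.r_[f[0][:2],.13]-o["position"]))[:2]*1000,1))
print(np.round(o["position"],4),"F",np.round(o["ft_force"],1),"t",o["clock"])
if len(sys.argv)>3: cv2.imwrite(sys.argv[3],cv2.resize(I[60:260,180:400].astype(np.uint8),(660,600),interpolation=cv2.INTER_CUBIC)[...,::-1])
E
python3 look.py .485 .06 pics/l1.png
```

```text
(0.13, 0.177) ([0.4856, 0.0611, 0.029], 227)
(0.2, 0.25) ([0.4859, 0.0613, 0.02], 216)
(0.28, 0.31) ([0.4744, 0.0591, 0.0341], 163)
(0.335, 0.36) None
mill in tool xy mm [-45.   60.4]
[ 0.4431 -0.0094  0.1348] F [0.4 0.1 0. ] t 6.5
```

View pics/l1.png

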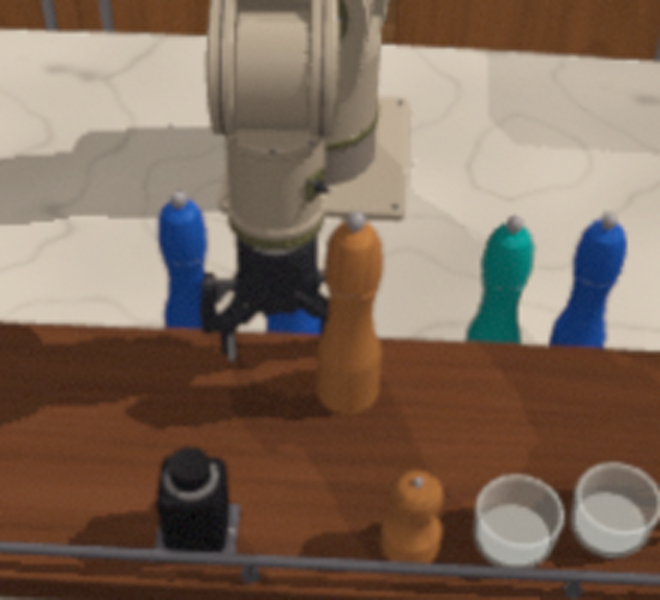

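The hand is down behind and to the right of the mill, tip just above the board, with about 14 mm between finger side and foot. I push a first short stretch slowly and check for leaning.

Call:
{"name": "carry_out", "arguments": {
  "deltas": [
    [0, 0, 0.02, 0, 1],
    [-0.04, 0, 0.02, 0, 1],
    [-0.07, 0, 0.02, 0, 1],
    [-0.1, 0, 0.02, 0, 1],
    [-0.13, 0, 0.02, 0, 1],
    [-0.16, 0, 0.02, 0, 1],
    [-0.19, 0, 0.02, 0, 1],
    [-0.22, 0, 0.02, 0, 1],
    [-0.25, 0, 0.02, 0, 1],
    [-0.25, 0, 0.02, 0, 1]
  ]
}}

```text
clock: 7.8
position: [0.4795, -0.0016, 0.1311]
ee_rot: [-0.106, 0.994, -0.0, 0.0]
ft_force: [-1.5, -0.1, -0.2]
grip_width: 1.002
grasp_force: 0.0
```

```bash
sed -i 's/fit(X,.28,.31,c,.045)/fit(X,.2,.25,c,.045)/' look.py; python3 look.py .507 .065
```

```text
(0.13, 0.177) ([0.506, 0.0654, 0.0307], 223)
(0.2, 0.25) ([0.5091, 0.0654, 0.0198], 230)
(0.28, 0.31) ([0.5002, 0.0623, 0.032], 171)
(0.335, 0.36) None
mill in tool xy mm [-43.   59.3]
[ 0.4795 -0.0016  0.1311] F [-1.5 -0.1 -0.2] t 7.8
```

```bash
sed -i 's/\*1.5)/*2.0)/' look.py; python3 look.py .508 .065
```

```text
(0.13, 0.177) ([0.5083, 0.0655, 0.029], 223)
(0.2, 0.25) ([0.5092, 0.0656, 0.0198], 217)
(0.28, 0.31) ([0.5097, 0.0656, 0.0229], 151)
(0.335, 0.36) None
mill in tool xy mm [-43.3  59.5]
[ 0.4793 -0.0017  0.1311] F [-1.3 -0.1  0.3] t 7.85
```

Call:
{"name": "carry_out", "arguments": {
  "deltas": [
    [-0.02, 0, 0, 0, 1],
    [-0.05, 0, 0, 0, 1],
    [-0.08, 0, 0, 0, 1],
    [-0.11, 0, 0, 0, 1],
    [-0.14, 0, 0, 0, 1],
    [-0.17, 0, 0, 0, 1],
    [-0.2, 0, 0, 0, 1],
    [-0.23, 0, 0, 0, 1],
    [-0.26, 0, 0, 0, 1],
    [-0.26, 0, 0, 0, 1]
  ]
}}

```text
clock: 9.15
position: [0.5177, 0.0066, 0.1311]
ee_rot: [-0.106, 0.994, -0.0, 0.0]
ft_force: [-0.3, -0.3, -0.4]
grip_width: 1.001
grasp_force: 0.0
```

```bash
python3 look.py .545 .074
```

```text
(0.13, 0.177) ([0.5461, 0.0736, 0.0293], 217)
(0.2, 0.25) ([0.5477, 0.0737, 0.0197], 228)
(0.28, 0.31) ([0.548, 0.0744, 0.023], 147)
(0.335, 0.36) None
mill in tool xy mm [-43.4  59.3]
[0.5177 0.0066 0.1311] F [-0.3 -0.3 -0.4] t 9.15
```

Call:
{"name": "carry_out", "arguments": {
  "deltas": [
    [0.15, 0, 0, 0, 1],
    [0.3, 0, 0, 0.1, 1],
    [0.33, 0.03, 0, 0.4, 1],
    [0.33, 0.1, 0, 0.7, 1],
    [0.28, 0.18, 0, 1, 1],
    [0.23, 0.23, 0, 1, 1],
    [0.23, 0.23, 0, 1, 1]
  ]
}}

```text
clock: 10.07
position: [0.4767, 0.0334, 0.1311]
ee_rot: [0.153, 0.988, -0.0, 0.0]
ft_force: [0.1, -0.5, 0.6]
grip_width: 0.999
grasp_force: 0.0
```

```bash
python3 look.py .547 .074; python3 -c "
from h import *
go(.604,-.008,.131,72)"
```

```text
(0.13, 0.177) ([0.5464, 0.0737, 0.0291], 223)
(0.2, 0.25) ([0.5429, 0.0741, 0.0234], 223)
(0.28, 0.31) ([0.5474, 0.0739, 0.0237], 170)
(0.335, 0.36) None
mill in tool xy mm [-50.7  58.8]
[0.4767 0.0334 0.1311] F [ 0.1 -0.5  0.6] t 10.075
at [0.4764 0.0327 0.1311] yaw 72.3 F [-0.2 -0.8 -0.1] t 10.125 | frac [-0.893  0.     0.001] spin 0.01
```

Call:
{"name": "carry_out", "arguments": {
  "deltas": [
    [-0.04, 0, 0, 0, 1],
    [-0.07, 0, 0, 0, 1],
    [-0.1, 0, 0, 0, 1],
    [-0.13, 0, 0, 0, 1],
    [-0.16, 0, 0, 0, 1],
    [-0.19, 0, 0, 0, 1],
    [-0.22, 0, 0, 0, 1],
    [-0.25, 0, 0, 0, 1],
    [-0.28, 0, 0, 0, 1],
    [-0.31, 0, 0, 0, 1],
    [-0.34, 0, 0, 0, 1],
    [-0.37, 0, 0, 0, 1],
    [-0.4, 0, 0, 0, 1],
    [-0.43, 0, 0, 0, 1],
    [-0.46, 0, 0, 0, 1],
    [-0.49, 0, 0, 0, 1],
    [-0.52, 0, 0, 0, 1],
    [-0.55, 0, 0, 0, 1],
    [-0.58, 0, 0, 0, 1],
    [-0.58, 0, 0, 0, 1]
  ]
}}

```text
clock: 12.62
position: [0.5594, 0.0061, 0.1311]
ee_rot: [0.155, 0.988, -0.0, 0.0]
ft_force: [-0.7, 0.8, -0.2]
grip_width: 0.999
grasp_force: 0.0
```

```bash
python3 look.py .622 .05 pics/l2.png; python3 -c "
from h import *
go(.604,-.008,.131,72)"
```

```text
(0.13, 0.177) ([0.6172, 0.0497, 0.0294], 223)
(0.2, 0.25) ([0.6138, 0.0498, 0.024], 229)
(0.28, 0.31) ([0.6185, 0.0493, 0.0244], 168)
(0.335, 0.36) None
mill in tool xy mm [-38.3  58.3]
[0.5594 0.0061 0.1311] F [-0.7  0.8 -0.2] t 12.625
at [0.5592 0.0062 0.131 ] yaw 72.1 F [-0.7  0.1 -0.9] t 12.675 | frac [-0.313  0.002  0.   ] spin 0.004
```

View pics/l2.png

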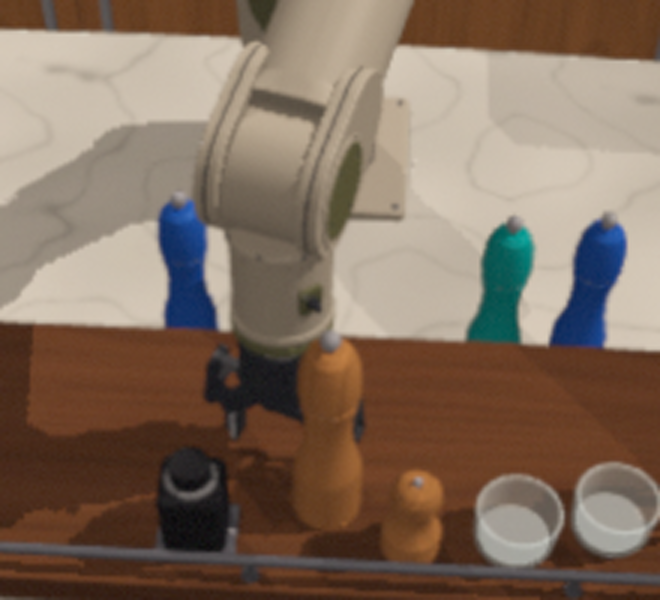

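Call:
{"name": "carry_out", "arguments": {
  "deltas": [
    [-0.02, 0, 0, 0, 1],
    [-0.05, 0, 0, 0, 1],
    [-0.08, 0, 0, 0, 1],
    [-0.11, 0, 0, 0, 1],
    [-0.14, 0, 0, 0, 1],
    [-0.17, 0, 0, 0, 1],
    [-0.2, 0, 0, 0, 1],
    [-0.23, 0, 0, 0, 1],
    [-0.25, 0, 0, 0, 1],
    [-0.27, 0, 0, 0, 1],
    [-0.28, 0, 0, 0, 1],
    [-0.28, 0, 0, 0, 1]
  ]
}}

```text
clock: 14.18
position: [0.5991, -0.0066, 0.131]
ee_rot: [0.155, 0.988, -0.0, 0.0]
ft_force: [-1.7, 1.3, -0.8]
grip_width: 0.999
grasp_force: 0.0
```

```bash
cat >> look.py <<'E'
# rail: points 15..32 mm above ledge top near far edge, fit x(y)
A=W[(p["depth"]>0)&(W[...,2]>.138)&(W[...,2]<.155)&(W[...,0]>.68)&(W[...,0]<.73)&(abs(W[...,1])<.45)]
k=np.polyfit(A[:,1],A[:,0],1);k=np.polyfit(*A[abs(np.polyval(k,A[:,1])-A[:,0])<.008][:,[1,0]].T,1);print("rail far-surface line",k,len(A),"x at y=.035",np.polyval(k,.035),"z",A[:,2].mean())
T=camera("top");J=T["img"].astype(int);X2=cloud(T)[(J[...,0]>J[...,2]*2)&(T["depth"]>0)]
for b in((.13,.177),(.2,.25),(.28,.31),(.335,.36)):print("top",b,fit(X2,*b,c,.045))
B=cloud(T);B=B[(B[...,2]>.138)&(B[...,2]<.155)&(B[...,0]>.68)&(B[...,0]<.73)&(abs(B[...,1])<.45)]
k=np.polyfit(B[:,1],B[:,0],1);print("rail top view",np.polyval(k,.035),len(B))
E
python3 look.py .66 .036
```

```text
(0.13, 0.177) ([0.6561, 0.0368, 0.0301], 206)
(0.2, 0.25) ([0.652, 0.0372, 0.0252], 244)
(0.28, 0.31) ([0.6581, 0.037, 0.0244], 174)
(0.335, 0.36) ([0.6624, 0.0371, 0.0083], 14)
mill in tool xy mm [-36.9  57.9]
[ 0.5991 -0.0066  0.131 ] F [-1.7  1.3 -0.8] t 14.175
rail far-surface line [-0.02120592  0.70034072] 1476 x at y=.035 0.6995985159512886 z 0.1489634827035049
top (0.13, 0.177) None
top (0.2, 0.25) None
top (0.28, 0.31) None
top (0.335, 0.36) None
rail top view 0.6962829230283835 716
```

Call:
{"name": "carry_out", "arguments": {
  "deltas": [
    [-0.01, 0, 0, 0, 1],
    [-0.02, 0, 0, 0, 1],
    [-0.03, 0, 0, 0, 1],
    [-0.03, 0, 0, 0, 1]
  ]
}}

```text
clock: 14.78
position: [0.6034, -0.0079, 0.131]
ee_rot: [0.155, 0.988, 0.0, 0.0]
ft_force: [-1.4, 1.2, 1.1]
grip_width: 0.998
grasp_force: 0.0
```

Call:
{"name": "carry_out", "arguments": {
  "deltas": [
    [-0.006, 0, 0, 0, 1],
    [-0.006, 0, 0, 0, 1]
  ]
}}

```text
clock: 15.02
position: [0.6042, -0.0082, 0.131]
ee_rot: [0.155, 0.988, 0.0, -0.0]
ft_force: [-2.3, 0.3, 0.7]
grip_width: 0.997
grasp_force: 0.0
```

```bash
python3 look.py .66 .036|head -7
```

```text
(0.13, 0.177) ([0.661, 0.0354, 0.0301], 182)
(0.2, 0.25) ([0.6545, 0.0355, 0.0274], 240)
(0.28, 0.31) ([0.6631, 0.0351, 0.0245], 172)
(0.335, 0.36) None
mill in tool xy mm [-34.5  57. ]
[ 0.6042 -0.0082  0.131 ] F [-2.3  0.3  0.7] t 15.025
rail far-surface line [-0.02098054  0.70029248] 1475 x at y=.035 0.6995581574925352 z 0.149057733976478
```

Nearly there: the mill's centre is about 662 mm and 663 mm is expected. I advance in about 1 mm steps until the force rises.

Call:
{"name": "carry_out", "arguments": {
  "deltas": [
    [-0.006, 0, 0, 0, 1],
    [-0.006, 0, 0, 0, 1]
  ]
}}

```text
clock: 15.38
position: [0.605, -0.0084, 0.131]
ee_rot: [0.155, 0.988, 0.0, -0.0]
ft_force: [-3.4, 2.1, 0.6]
grip_width: 1.003
grasp_force: 0.0
```

Call:
{"name": "carry_out", "arguments": {
  "deltas": [
    [-0.006, 0, 0, 0, 1],
    [-0.006, 0, 0, 0, 1]
  ]
}}

```text
clock: 15.62
position: [0.6053, -0.0086, 0.1309]
ee_rot: [0.155, 0.988, 0.0, -0.001]
ft_force: [-6.8, 1.9, 1.3]
grip_width: 1.002
grasp_force: 0.0
```

```bash
python3 look.py .662 .036|head -6
```

```text
(0.13, 0.177) ([0.6626, 0.0351, 0.0297], 175)
(0.2, 0.25) ([0.6571, 0.0352, 0.0262], 239)
(0.28, 0.31) ([0.6646, 0.0351, 0.0245], 173)
(0.335, 0.36) None
mill in tool xy mm [-35.9  57.6]
[ 0.6053 -0.0086  0.1309] F [-6.8  1.9  1.3] t 15.625
```

The force has risen to about 7 N with the mill stopped at the expected place and upright, so it is against the rail. Now I draw the hand clear.

Call:
{"name": "carry_out", "arguments": {
  "deltas": [
    [0.02, 0, 0, 0, 1],
    [0.06, 0, 0, 0, 1],
    [0.15, 0, 0, 0, 1],
    [0.35, 0, 0, 0, 1],
    [0.6, 0, 0, 0, 1],
    [0.8, 0, 0, 0, 1],
    [0.8, 0, -0.3, 0, 1],
    [0.8, 0, -0.6, 0, 1],
    [0.8, 0, -1, 0, 1],
    [0.8, 0, -1, 0, 1],
    [0.8, 0, -1, 0, 1]
  ]
}}

```text
clock: 17.1
position: [0.491, 0.0288, 0.2802]
ee_rot: [0.154, 0.988, 0.001, -0.001]
ft_force: [-0.1, 0.5, -0.6]
grip_width: 0.999
grasp_force: 0.0
```

```bash
python3 look.py .662 .036 pics/l3.png
python3 - <<'E'
from h import *
p=camera("scene")
for q in("salt_mill","dispenser","ramekin_1"):print(q,[(np.round(b["position"],3).tolist(),round(b["conf"],2)) for b in boxes_of(q,p)][:3])
E
```

```text
(0.13, 0.177) ([0.6624, 0.0351, 0.0296], 177)
(0.2, 0.25) ([0.6623, 0.0354, 0.0212], 234)
(0.28, 0.31) ([0.663, 0.0353, 0.0245], 179)
(0.335, 0.36) None
mill in tool xy mm [-161.4   58.3]
[0.491  0.0288 0.2802] F [-0.1  0.5 -0.6] t 17.1
rail far-surface line [-0.02123142  0.70027429] 1476 x at y=.035 0.699531186797779 z 0.14901162050617262
top (0.13, 0.177) None
top (0.2, 0.25) ([0.6658, 0.0341, 0.022], 14)
top (0.28, 0.31) ([0.6613, 0.0336, 0.0244], 59)
top (0.335, 0.36) None
rail top view 0.6962391101934331 763
salt_mill [([0.672, 0.124, 0.178], 0.88)]
dispenser [([0.68, -0.058, 0.201], 0.94)]
ramekin_1 [([0.635, 0.219, 0.144], 0.93), ([0.615, 0.308, 0.148], 0.86), ([0.681, 0.032, 0.249], 0.63)]
```

View pics/l3.png

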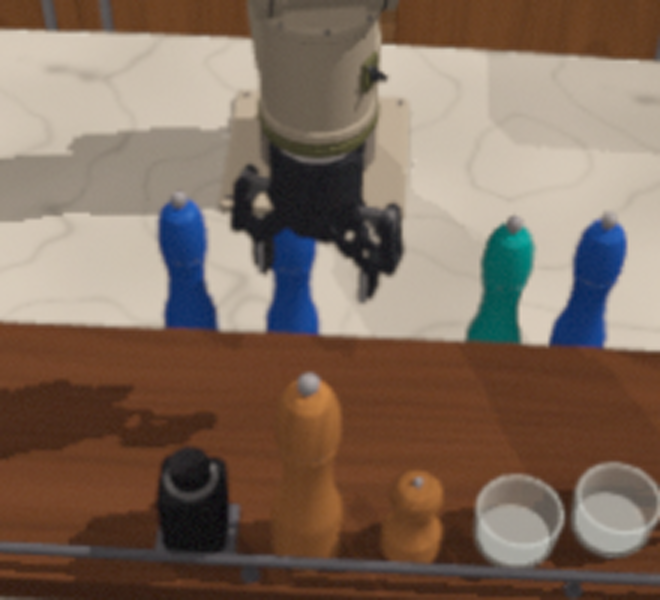

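The mill stands upright against the rail at crop (307,470), midway between the dispenser at (190,500) and the salt mill at (413,520). The neighbours have not moved and the hand is clear.

```bash
python3 -c "
from h import *
print(ticket.hand_in())"
```

```text
the job is handed in; nothing more can be done
None
```

The job is handed in: the pepper mill stands upright against the rail to within about 1 mm, between the dispenser and the salt mill, with the neighbours where they were and the hand clear, after about 17 s.

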